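# Set the sample carriage in the nail lamp and start it

### The arm

A 7-joint arm with a two-finger parallel gripper is mounted at the origin on the work surface. World frame = base frame: x ahead of the robot, y to its left, z up, the work surface at z = 0. Lengths are in m, angles in rad, forces in N, time in s.
With the tool pointing down it reaches from about 0.425 to 0.925 m from the base axis. Payload 6.8 kg.
Tool frame: the origin (TCP) lies on the centre line of the jaws, within the pads' length; the fingertips stand 17 mm ahead of it and the grasp point (between the pads) lies 2 mm behind it; z points along the fingers, x is the direction in which the jaws open and shut, and the axes are right-handed (so a half turn about z gives the same grasp; the last joint's range is limited). The gripper opens to 85 mm and grips with 20 to 120 N. Pads are 22 mm wide; open, the fingers measure 114 mm over their backs; the gripper's body (76 mm by 85 mm) begins 54 mm behind the grasp point. The pads swing forward as they close: fully open they stand 13 mm farther back than shut.
Start: joints at [-1.387, 0.477, 0.022, 1.555, -0.011, 1.109, -0.083], TCP at [0.194, 0.646, 0.217] pointing down, gripper open.
Joint ranges: [-2.96, 2.96], [-0.34, 2.1], [-1.41, 1.46], [0.24, 2.44], [-1.37, 4.51], [0.17, 1.92], [-2.96, 2.96]. Speed limits (rad/s): [2.39, 2.39, 3.14, 3.14, 3.14, 3.14, 3.14].

### API

Orientations are given as a rotation vector (axis times angle).
In Python, from bench import r gives the robot as it stands.
- The arm moves only by the tool arm_command, never from a script. Its argument "increments" is a list of rows, each a list of 3 entries, a list of its own where there are three numbers: the shift along the world's x, y, z in m, then the turn, a rotation vector about the world's x, y, z in rad, then the opening in per cent of the stroke, from 0 (shut) to 100 (fully open). A call has 1 to 10 rows; each row is the pose to reach, as a shift and turn from the pose commanded when the call began; what a row does not reach only later rows make up. A row lasts 1/10 s, in which the tool goes at most 50 mm and 8.59 degrees, less where a joint would pass 70% of its speed; a pose out of reach is approached as far as the arm can. A call with a gripper value outside its range is refused whole. The fingers move at their own pace and stop on an object; "newtons" is the grip in N (left out, the last holds). Time passes only in rows, so rows that repeat a pose let the fingers close. It gives the time, the measured TCP pose, the force and the opening at its end, in the units of the state.
- r.get_obs(): the state, without advancing time (a new reading comes with each control period).
- r.grab_frame(name): name is "side" or "top"; returns the picture (400x640x3 uint8, blue, green, red); there is no depth.
- r.camera_model(name): a dict with "camera_matrix" (3x3 intrinsics, pixels), "camera_from_world" (4x4, takes a point from world to camera coordinates). Camera axes: x right, y down, z forward; pixel columns grow to the right and rows downward; lengths in m; the calibration is good to about 2 mm. A picture is of the moment at which its call begins. camera_model takes no time and is no camera call.
- r.hand_in(): hands the job in, once; it reports no verdict.
The state is a dict: "clock": time; "joints": joint angles; "qvel": joint speeds; "tau": joint torques, N m; "tcp_pos": TCP position; "orientation": TCP orientation; "contact_force": force on the tool from outside, world axes, zero at the start; "moment": the same for the moment, N m; "grip_width": finger opening in m.
Only numpy, scipy, OpenCV 4.12 (cv2) and the standard library are available. Lean on these libraries where they do the work, as an engineer would, in place of code of your own. Each camera call takes 0.05 s, during which the arm holds its last target. There are 200 camera calls.

### The job

Cure the nail samples: with the fingertips, push the carriage's pink plate all the way in towards the white lamp until it meets its stop, then let it go so that it springs back and latches at the half-way catch. Once it is latched, press the green start button fully down and let it come up again. Only push and press; leave the bottles and the jar where they stand, and finish clear of everything.

Things in the scene. Friction and masses are not known exactly. Their poses are not given: they have to be found in the camera images.
- lamp: White tunnel-shaped nail lamp on a flat 12 mm thick base, fixed. Origin: on the table below the push plate's outer face at rest. x axis: the way the carriage is pushed (into the lamp), z up. Base x -20 to 365, y +-45 mm; housing x 175 to 355, y +-110, 115 mm tall; button ledge x 65 to 175, y 45 to 125. Brass roller and catch beside the carriage, below 29 mm.
- push_face (a point): Centre of the outer face (to be pushed) of the carriage's upright pink plate; axes as the lamp's: push along +x. Plate 64 mm wide (y), 12 mm thick, from 30 to 66 mm above the table, this point at 48 mm; moves with the carriage. Space before it (-x) is free. Behind it an aluminium tongue, top at 24 mm, leads to the tray of nail samples (39 mm high).
- carriage (a joint): Slide of the carriage, m: 0 at rest (sprung out), 0.09 at its inner stop, 0.05 latched at the half-way catch. Spring 3.2 N at 0, 6.8 N at 0.09; damping 22 N s/m; the catch adds up to about 2 N between 0.02 and 0.05. Let go from beyond 0.065 it runs back in about 0.5 s and is caught at 0.05; let go before that it may go back to 0.
- start (a joint): Green start button, m: 0 up, 0.006 fully down; sprung, about 5 N when fully down, rises when let go.
- start_top (a point): Centre of the top of the green start button (28 mm across, 34 mm above the table, in a grey 44 mm round housing 24 mm high on the lamp's ledge). Pressed straight down.
- polish_nude: Loose gel polish bottle, beige with a copper cap, 36 mm across, 93 mm tall; origin under its centre. Leave alone.
- polish_red: Loose gel polish bottle, dark red with a black cap, 36 mm across, 93 mm tall; origin under its centre. Leave alone.
- gel_jar: Loose dark brown jar with a beige lid, 50 mm across, 38 mm tall; origin under its centre. Leave alone.

How it is judged:
On the way, in this order (a step that is already met when the one before it is completed fails the run):
1. the carriage is pushed all the way in to its stop (value of joint carriage above 0.085 m), for 0.03 s.
2. let go, the carriage has come back and rests latched at the half-way catch (value of joint carriage between 0.046 and 0.054 m and contact force between the fingers and lamp below 0.2 N and velocity of joint carriage between -0.01 and 0.01 m/s), for 0.2 s.
3. the start button is pressed down (value of joint start above 0.0045 m), for 0.03 s.
At the end, for the whole second after the job is handed in: The carriage, after having been pushed to its stop and let go, rests latched at the half-way catch (50 mm, within 4 mm); the start button, pressed after that, is up again (within 1.5 mm); the bottles and the jar stand upright within 15 mm of where they were (value of joint carriage between 0.046 and 0.054 m and value of joint start below 0.0015 m and distance of each of polish_nude, polish_red, gel_jar from where it was at the start of the episode below 0.015 m and angle between each of polish_nude, polish_red, gel_jar's own z axis and vertical below 0.2 rad); the robot touches nothing.
It fails at once if the start button is pressed while the carriage is not latched half-way (value of joint start above 0.003 m and (value of joint carriage below 0.044 m or value of joint carriage above 0.056 m)).
It fails at once if a bottle or the jar is lifted, knocked over or shoved away (distance of any of polish_nude, polish_red, gel_jar from where it was at the start of the episode above 0.02 m or angle between any of polish_nude, polish_red, gel_jar's own z axis and vertical above 0.5 rad).
It also fails if it takes over 42 s, if anything falls off the work surface, if the arm or the gripper's body presses on something with over 40 N, if the wrist force passes 120 N, or if a joint passes its speed limit or range.

## Working session

There is one attempt and no reset: what is moved stays moved. The work goes in short steps, Python scripts to look and compute and a tool call to move; the robot and the scene stay as the last step left them, time stands still between calls to the robot, and variables do not carry over. Pictures are saved under pics/ and viewed, about 8 in all and at most 12, crops included, and the job is handed in when it is done.

Besides the shell and the picture viewer there is one more tool, called after "Call:" in YAML: its name, and indented under it one key for each argument. arm_command: Moves the arm, as the interface text tells. Its arguments: {"type":"object","properties":{"increments":{"type":"array","items":{"type":"array"}},"newtons":{"type":"number"}},"required":["increments"]}

```bash
mkdir -p pics; python3 - <<'E'
from bench import r
import cv2
for n in("top","side"):
    cv2.imwrite(f"pics/{n}0.png",r.grab_frame(n)); m=r.camera_model(n); print(m)
o=r.get_obs();print(o)
E
```

```text
{'camera_matrix': array([[495.63937251,   0.        , 331.69638003],
       [  0.        , 495.63937251, 199.44202478],
       [  0.        ,   0.        ,   1.        ]]), 'camera_from_world': array([[-0.00927169, -0.99925099, -0.03756986,  0.1305116 ],
       [-0.99395522,  0.0133198 , -0.10897522,  0.56708641],
       [ 0.10939402,  0.03633237, -0.99333424,  0.77196682],
       [ 0.        ,  0.        ,  0.        ,  1.        ]])}
{'camera_matrix': array([[367.04062845,   0.        , 326.76217527],
       [  0.        , 367.04062845, 198.77947166],
       [  0.        ,   0.        ,   1.        ]]), 'camera_from_world': array([[ 0.7457021 , -0.66623511,  0.00769108, -0.32810071],
       [-0.41140721, -0.46949748, -0.78122738,  0.32630721],
       [ 0.52409206,  0.57939873, -0.62419918,  0.35379524],
       [ 0.        ,  0.        ,  0.        ,  1.        ]])}
{'clock': 0.1, 'joints': array([-1.38709454,  0.47769791,  0.02233015,  1.5563221 , -0.01147774,
        1.10930856, -0.08311024]), 'qvel': array([ 1.99225227e-03, -2.40705350e-03,  5.89512403e-04, -3.29510923e-03,
       -1.10436032e-03, -2.58987391e-04, -1.81398023e-05]), 'tau': array([ 3.60236125e-03, -5.97758389e+01,  1.61335196e+00, -2.81954384e+01,
        1.27917901e-02,  5.04034309e-03,  2.89143856e-06]), 'tcp_pos': array([0.19403627, 0.64594166, 0.21564869]), 'orientation': array([ 2.51992025e+00,  1.87428364e+00, -1.89733221e-03]), 'contact_force': array([0.14748495, 0.508251  , 0.89255408]), 'moment': array([-0.0445163 , -0.01829327, -0.00889408]), 'grip_width': 0.08523265287264929}
```

View pics/top0.png

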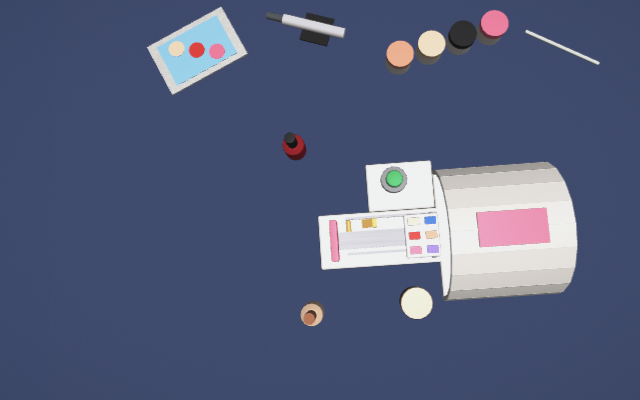

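View pics/side0.png

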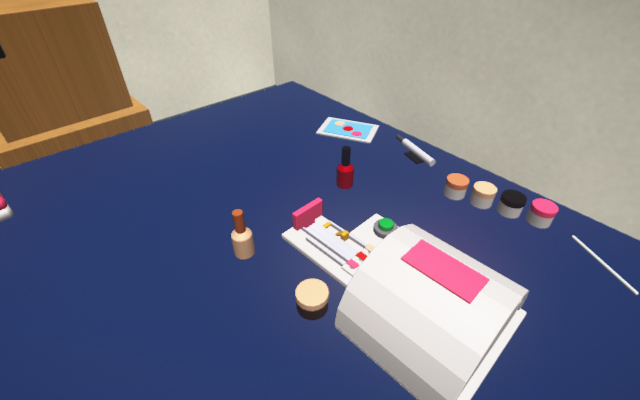

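The top view shows the pink plate at about (334,240) with the lamp to its right (world −y). The green button is at (394,179), the red bottle at (293,146), the nude bottle at (312,315) and the jar at (417,303). The side view shows the same layout with no hand in the way.

```bash
cat > h.py <<'E'
import numpy as np,cv2
from bench import r
def ray(n,uv,z):
    m=r.camera_model(n);K=m["camera_matrix"];T=m["camera_from_world"];R=T[:3,:3];c=-R.T@T[:3,3]
    d=R.T@np.linalg.inv(K)@np.array([uv[0],uv[1],1.]);return c+d*(z-c[2])/d[2]
def mask(im,h0,h1,s,v=60):
    h=cv2.cvtColor(im,cv2.COLOR_BGR2HSV);return cv2.inRange(h,(h0,s,v),(h1,255,255))
def blob(m,box):
    x0,y0,x1,y1=box;q=np.zeros_like(m);q[y0:y1,x0:x1]=m[y0:y1,x0:x1]
    c=max(cv2.findContours(q,0,2)[0],key=cv2.contourArea);return c,cv2.minAreaRect(c)
E
python3 - <<'E'
from h import *
np.set_printoptions(precision=4,suppress=True)
im=cv2.imread("pics/top0.png")
c,b=blob(mask(im,40,85,80),(370,160,420,200));print("btn",b,ray("top",b[0],.034))
c,b=blob(mask(im,160,179,60),(322,205,350,275));print("plate",b);p=cv2.boxPoints(b)
for q in p: print(q,ray("top",q,.066))
print(ray("top",b[0],.066))
# base edges at z=.012
for uv in [(319,216),(322,269)]: print("basecorner",ray("top",uv,.012))
for n,uv,z in [("red",(290,138),.093),("nude",(309,319),.093),("jar",(417,303),.038),("ledge",(366,165),.012),("ledge",(431,161),.012)]: print(n,ray("top",uv,z))
im=cv2.imread("pics/side0.png")
c,b=blob(mask(im,40,85,80),(360,210,410,240));print("side btn",b,ray("side",b[0],.034))
c,b=blob(mask(im,160,179,60),(285,195,330,235));print("side plate",b)
for q in cv2.boxPoints(b): print(q,ray("side",q,.066),ray("side",q,.03))
E
```

```text
btn ((394.00006103515625, 178.00001525878906), (15.55634880065918, 15.55634880065918), 45.0) [0.6021 0.0225 0.034 ]
plate ((333.9978332519531, 240.4668426513672), (41.108741760253906, 7.915761470794678), 86.18592071533203)
[328.6815 220.2213] [0.5326 0.1279 0.066 ]
[336.5797 219.6947] [0.5332 0.1156 0.066 ]
[339.3142 260.7124] [0.47  0.112 0.066]
[331.416 261.239] [0.4693 0.1242 0.066 ]
[0.5012 0.1199 0.066 ]
basecorner [0.5435 0.1463 0.012 ]
basecorner [0.456  0.1419 0.012 ]
red [0.6574 0.1848 0.093 ]
nude [0.3859 0.1569 0.093 ]
jar [ 0.4027 -0.0086  0.038 ]
ledge [0.6282 0.0668 0.012 ]
ledge [ 0.6333 -0.0417  0.012 ]
side btn ((386.0, 224.0), (12.0, 14.0), 90.0) [0.5981 0.0183 0.034 ]
side plate ((308.0294189453125, 214.38235473632812), (19.893836975097656, 38.7586784362793), 59.03623962402344)
[286.2941 215.8235] [0.4571 0.123  0.066 ] [0.4801 0.1574 0.03  ]
[319.5294 195.8824] [0.5354 0.1273 0.066 ] [0.5652 0.162  0.03  ]
[329.7647 212.9412] [0.5176 0.0799 0.066 ] [0.5459 0.1105 0.03  ]
[296.5294 232.8824] [0.4444 0.0788 0.066 ] [0.4663 0.1093 0.03  ]
```

```bash
python3 - <<'E'
import cv2
im=cv2.imread("pics/top0.png")[120:340,260:460];cv2.imwrite("pics/c0.png",cv2.resize(im,None,fx=2.7,fy=2.7,interpolation=2))
E
```

```text
(no output)
```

View pics/c0.png

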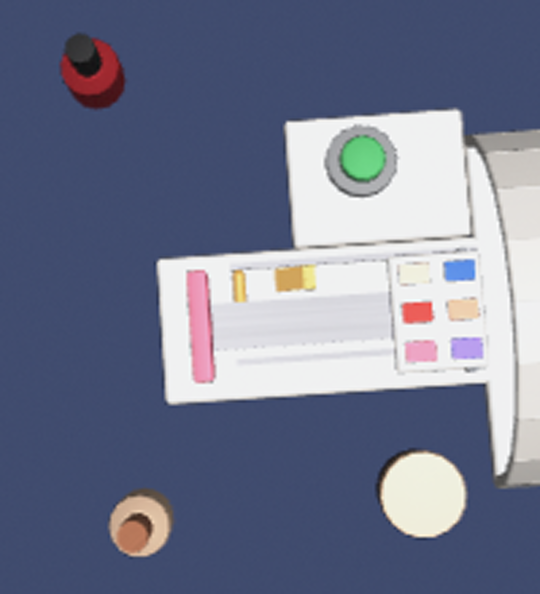

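The plate's outer face is at about (0.501, 0.125), the push direction is (0.05, −0.999), and the button is at (0.600, 0.020). I'll shut the fingers, turn about +0.34 rad about z so they line up with the push axis, and move above the space in front of the plate.

Call:
arm_command:
  increments:
    - [[0.025,-0.04,0],[0,0,0.06],0]
    - [[0.05,-0.08,0],[0,0,0.12],0]
    - [[0.075,-0.12,0],[0,0,0.18],0]
    - [[0.1,-0.16,0],[0,0,0.24],0]
    - [[0.125,-0.2,0],[0,0,0.3],0]
    - [[0.15,-0.24,0],[0,0,0.34],0]
    - [[0.175,-0.28,0],[0,0,0.34],0]
    - [[0.2,-0.32,0],[0,0,0.34],0]
    - [[0.225,-0.36,0],[0,0,0.34],0]
    - [[0.25,-0.395,0],[0,0,0.34],0]
  newtons: 40

```text
clock: 1.1
tcp_pos: [0.4447, 0.249, 0.2164]
orientation: [2.168, 2.273, -0.001]
contact_force: [0.8, 0.6, 1.2]
grip_width: -0.0002
```

Call:
arm_command:
  increments:
    - [[0.025,-0.035,0],[0,0,0],0]
    - [[0.055,-0.076,0],[0,0,0],0]
    - [[0.055,-0.076,-0.04],[0,0,0],0]
    - [[0.055,-0.076,-0.08],[0,0,0],0]
    - [[0.055,-0.076,-0.08],[0,0,0],0]
    - [[0.055,-0.076,-0.08],[0,0,0],0]

```text
clock: 1.7
tcp_pos: [0.4988, 0.1755, 0.1366]
orientation: [-2.167, -2.274, 0.003]
contact_force: [-0.6, 0.5, 0.5]
grip_width: 0.0001
```

```bash
python3 - <<'E'
from h import *
np.set_printoptions(precision=4,suppress=True)
a=r.grab_frame("side");b=r.grab_frame("top")
cv2.imwrite("pics/m1.png",np.vstack([cv2.resize(a[60:320,150:550],(600,390)),cv2.resize(b[100:340,200:500],(600,480))[:210+0+0]]) if 0 else cv2.resize(np.hstack([a[40:340,140:460],b[40:340,200:520]]),(800,375)))
o=r.get_obs();print(o["clock"],o["tcp_pos"],o["orientation"],o["contact_force"],o["grip_width"])
def pr(n,p):
    m=r.camera_model(n);q=m["camera_matrix"]@(m["camera_from_world"]@np.r_[p,1])[:3];return q[:2]/q[2]
t=o["tcp_pos"];
for d in(0,.017,.030):print(pr("side",t-[0,0,d]))
E
```

```text
1.8 [0.5003 0.1764 0.1384] [2.1659 2.2744 0.0042] [0.1499 0.825  0.3384] 5.7985758121694465e-05
[285.2417 157.8701]
[285.8529 166.1339]
[286.3067 172.2714]
```

View pics/m1.png

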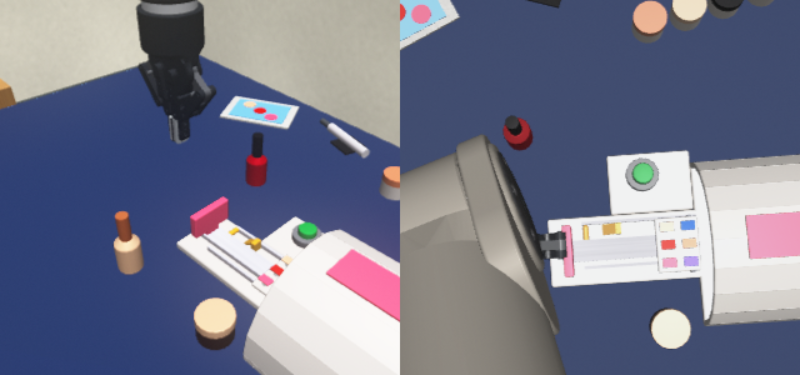

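The hand is shut and stands before the plate, but its visible tip is at about (285,153) in the side view, higher than the predicted 166. I'll take a close crop.

```bash
python3 - <<'E'
from h import *
a=r.grab_frame("side")[100:190,240:330]
a=np.clip(a.astype(float)*1.6+15,0,255).astype(np.uint8)
cv2.imwrite("pics/m2.png",cv2.resize(a,(540,540),interpolation=0))
E
```

```text
(no output)
```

View pics/m2.png

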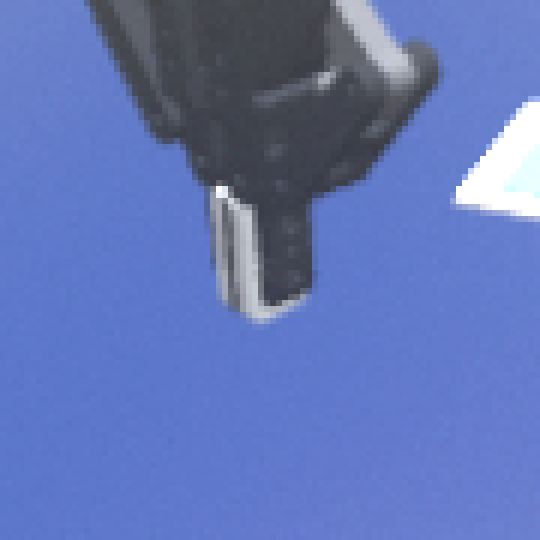

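The crop puts the fingertip bottom at about (285,152), which disagrees with the reported TCP by about 14 px. I'll check it against the top view.

```bash
python3 - <<'E'
from h import *
np.set_printoptions(precision=4,suppress=True)
a=r.grab_frame("top")[190:280,280:370]
a=np.clip(a.astype(float)*1.6+15,0,255).astype(np.uint8)
cv2.imwrite("pics/m3.png",cv2.resize(a,(540,540),interpolation=0))
o=r.get_obs();print(o["tcp_pos"],o["joints"])
def pr(n,p):
    m=r.camera_model(n);q=m["camera_matrix"]@(m["camera_from_world"]@np.r_[p,1])[:3];return q[:2]/q[2]
for d in(0,.017):
  print(pr("top",o["tcp_pos"]-[0,0,d]))
for z in (.12,.13,.14,.15):print(z,ray("side",(285.5,151.5),z))
E
```

```text
[0.5004 0.1764 0.1385] [-0.6107  0.3343  0.1879  1.9891 -0.0841  0.8219  1.2437]
[292.0947 240.0645]
[293.4777 240.3905]
0.12 [0.5305 0.2179 0.12  ]
0.13 [0.5211 0.2043 0.13  ]
0.14 [0.5117 0.1907 0.14  ]
0.15 [0.5023 0.1771 0.15  ]
```

View pics/m3.png

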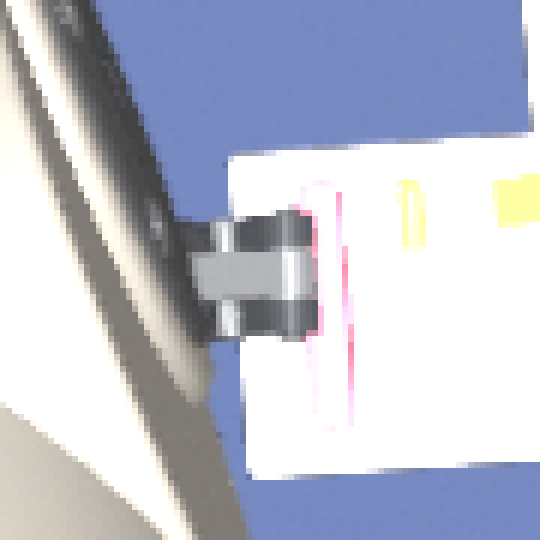

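By the side view the tip is near z≈0.150, while the state implies 0.121. At TCP z = 0.045 either reading is safe: the tip would be at 0.028 or 0.057. I'll go there in the free space and look again.

Call:
arm_command:
  increments:
    - [[0,0,-0.03],[0,0,0],0]
    - [[0,0,-0.06],[0,0,0],0]
    - [[0,0,-0.08],[0,0,0],0]
    - [[0,0,-0.09],[0,0,0],0]
    - [[0,0,-0.09],[0,0,0],0]

```text
clock: 2.4
tcp_pos: [0.499, 0.1756, 0.0464]
orientation: [-2.167, -2.274, 0.001]
contact_force: [-0.8, 0.9, 0.4]
grip_width: 0.0003
```

```bash
python3 - <<'E'
from h import *
np.set_printoptions(precision=4,suppress=True)
a=r.grab_frame("side")[140:250,230:370]
a=np.clip(a.astype(float)*1.6+15,0,255).astype(np.uint8)
cv2.imwrite("pics/m4.png",cv2.resize(a,None,fx=5,fy=5,interpolation=0))
o=r.get_obs();print(o["clock"],o["tcp_pos"],o["contact_force"])
def pr(n,p):
    m=r.camera_model(n);q=m["camera_matrix"]@(m["camera_from_world"]@np.r_[p,1])[:3];return q[:2]/q[2]
for d in(-.012,0,.017):
  q=pr("side",o["tcp_pos"]-[0,0,d]);print(q,(q-[230,140])*5)
E
```

```text
2.45 [0.4996 0.1758 0.0472] [-0.0207 -0.5103  0.0395]
[287.8331 194.4606] [289.1657 272.3031]
[288.2077 199.5086] [291.0385 297.5428]
[288.7246 206.4745] [293.6229 332.3725]
```

View pics/m4.png

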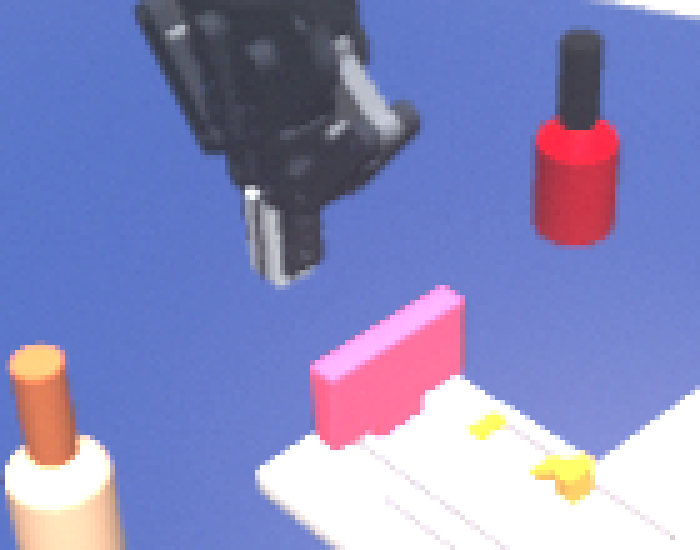

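The hand is just above and in front of the plate. The tip bottom is at crop row ~280, which puts it at z≈0.058, about 11 mm above the reported TCP. I'll lower 7 mm, which is safe either way, and push, stepping finely near the stop.

Call:
arm_command:
  increments:
    - [[0,0,-0.007],[0,0,0],0]
    - [[0.002,-0.03,-0.007],[0,0,0],0]
    - [[0.003,-0.05,-0.007],[0,0,0],0]
    - [[0.004,-0.07,-0.007],[0,0,0],0]
    - [[0.005,-0.09,-0.007],[0,0,0],0]
    - [[0.006,-0.11,-0.007],[0,0,0],0]
    - [[0.006,-0.115,-0.007],[0,0,0],0]
    - [[0.006,-0.115,-0.007],[0,0,0],0]

```text
clock: 3.25
tcp_pos: [0.507, 0.0619, 0.0407]
orientation: [2.167, 2.274, 0.007]
contact_force: [1.4, 6.3, -0.6]
grip_width: 0.0006
```

Call:
arm_command:
  increments:
    - [[0,-0.003,0],[0,0,0],0]
    - [[0,-0.006,0],[0,0,0],0]
    - [[0,-0.006,0],[0,0,0],0]

```text
clock: 3.55
tcp_pos: [0.5072, 0.057, 0.0407]
orientation: [2.165, 2.276, 0.008]
contact_force: [1.4, 6.7, -0.7]
grip_width: 0.0
```

Call:
arm_command:
  increments:
    - [[0,-0.003,0],[0,0,0],0]
    - [[0,-0.006,0],[0,0,0],0]
    - [[0,-0.008,0],[0,0,0],0]
    - [[0,-0.008,0],[0,0,0],0]

```text
clock: 3.95
tcp_pos: [0.5075, 0.0493, 0.0408]
orientation: [2.164, 2.275, 0.009]
contact_force: [2.9, 6.8, 0.1]
grip_width: -0.0002
```

Call:
arm_command:
  increments:
    - [[0,-0.002,0],[0,0,0],0]
    - [[0,-0.004,0],[0,0,0],0]
    - [[0,-0.004,0],[0,0,0],0]

```text
clock: 4.25
tcp_pos: [0.5076, 0.048, 0.0408]
orientation: [-2.162, -2.279, -0.012]
contact_force: [0.8, 13.1, -2.4]
grip_width: -0.0002
```

The force doubled and the motion stopped at y≈0.048, so the plate is at its stop. I'll hold slightly harder for a moment, then withdraw quickly.

Call:
arm_command:
  increments:
    - [[0,-0.002,0],[0,0,0],0]
    - [[0,-0.002,0],[0,0,0],0]

```text
clock: 4.45
tcp_pos: [0.5076, 0.0478, 0.0409]
orientation: [-2.16, -2.279, -0.014]
contact_force: [1.7, 17.0, -2.7]
grip_width: -0.0002
```

Call:
arm_command:
  increments:
    - [[-0.002,0.05,0],[0,0,0],0]
    - [[-0.004,0.1,0],[0,0,0],0]
    - [[-0.005,0.13,0],[0,0,0],0]
    - [[-0.005,0.13,0.04],[0,0,0],0]
    - [[-0.005,0.13,0.08],[0,0,0],0]
    - [[-0.005,0.13,0.11],[0,0,0],0]
    - [[-0.005,0.13,0.11],[0,0,0],0]

```text
clock: 5.15
tcp_pos: [0.5035, 0.1719, 0.1546]
orientation: [2.165, 2.272, 0.015]
contact_force: [-0.2, 0.3, -1.0]
grip_width: 0.0001
```

```bash
python3 - <<'E'
from h import *
np.set_printoptions(precision=4,suppress=True)
im=r.grab_frame("top");a=r.grab_frame("side")
o=r.get_obs();print(o["clock"],o["tcp_pos"],o["contact_force"])
c,b=blob(mask(im,160,179,60),(330,205,400,275));print("plate",b,ray("top",b[0],.066))
cv2.imwrite("pics/m5.png",cv2.resize(np.hstack([a[100:300,200:460],im[120:320,260:520]]),None,fx=1.5,fy=1.5))
E
```

```text
5.25 [0.5008 0.1709 0.1506] [ 0.7991 -0.402  -0.5185]
plate ((365.7323303222656, 238.02056884765625), (40.49575424194336, 7.746346950531006), 85.60128784179688) [0.5044 0.0709 0.066 ]
```

View pics/m5.png

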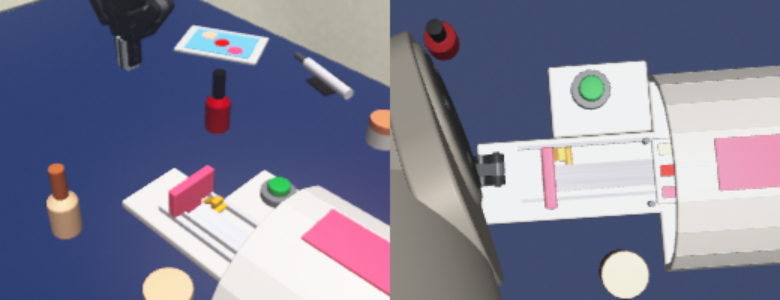

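The carriage is latched: the plate's top centre is at y 0.0709, having moved 49 mm from rest. The bottles and jar look unmoved. Next I'll go above the button and down to TCP z≈0.065, then step down watching the force.

Call:
arm_command:
  increments:
    - [[0.03,-0.04,0],[0,0,0],0]
    - [[0.06,-0.08,0],[0,0,0],0]
    - [[0.08,-0.12,0],[0,0,0],0]
    - [[0.1,-0.15,0],[0,0,0],0]
    - [[0.1,-0.15,-0.03],[0,0,0],0]
    - [[0.1,-0.15,-0.06],[0,0,0],0]
    - [[0.1,-0.15,-0.085],[0,0,0],0]
    - [[0.1,-0.15,-0.085],[0,0,0],0]

```text
clock: 6.05
tcp_pos: [0.5963, 0.0201, 0.0599]
orientation: [-2.164, -2.27, 0.011]
contact_force: [-0.1, -0.4, -0.4]
grip_width: 0.0
```

```bash
python3 - <<'E'
from h import *
np.set_printoptions(precision=4,suppress=True)
a=r.grab_frame("side");o=r.get_obs();print(o["clock"],o["tcp_pos"],o["contact_force"])
a=np.clip(a[150:260,310:450].astype(float)*1.6+15,0,255).astype(np.uint8)
cv2.imwrite("pics/m6.png",cv2.resize(a,None,fx=5,fy=5,interpolation=0))
E
```

```text
6.1 [0.598  0.0202 0.0621] [-0.2253 -0.1559  0.9774]
```

View pics/m6.png

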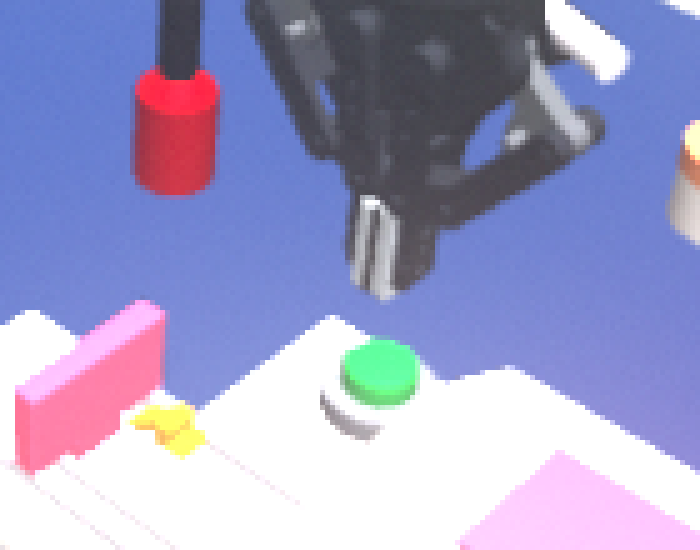

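The tip, at crop (390,285), is about 38 mm above the button, which is centred at (380,367). That agrees with the tip being ~11 mm above the reported TCP. I'll descend and correct x by +3 mm.

Call:
arm_command:
  increments:
    - [[0.003,0,-0.015],[0,0,0],0]
    - [[0.003,0,-0.025],[0,0,0],0]
    - [[0.003,0,-0.03],[0,0,0],0]
    - [[0.003,0,-0.032],[0,0,0],0]
    - [[0.003,0,-0.032],[0,0,0],0]

```text
clock: 6.6
tcp_pos: [0.6032, 0.0205, 0.0325]
orientation: [-2.167, -2.274, -0.0]
contact_force: [0.3, 0.9, 0.1]
grip_width: -0.0001
```

Call:
arm_command:
  increments:
    - [[0,0,-0.003],[0,0,0],0]
    - [[0,0,-0.004],[0,0,0],0]
    - [[0,0,-0.004],[0,0,0],0]

```text
clock: 6.9
tcp_pos: [0.6032, 0.0205, 0.0285]
orientation: [-2.167, -2.274, -0.0]
contact_force: [0.4, -0.3, 0.4]
grip_width: -0.0001
```

Call:
arm_command:
  increments:
    - [[0,0,-0.003],[0,0,0],0]
    - [[0,0,-0.004],[0,0,0],0]
    - [[0,0,-0.004],[0,0,0],0]

```text
clock: 7.2
tcp_pos: [0.603, 0.0205, 0.0243]
orientation: [-2.167, -2.274, 0.001]
contact_force: [0.1, -0.1, -0.7]
grip_width: -0.0005
```

Call:
arm_command:
  increments:
    - [[0,0,-0.002],[0,0,0],0]
    - [[0,0,-0.004],[0,0,0],0]
    - [[0,0,-0.004],[0,0,0],0]

```text
clock: 7.5
tcp_pos: [0.6029, 0.0204, 0.0201]
orientation: [-2.167, -2.274, 0.001]
contact_force: [-1.2, -0.3, -0.4]
grip_width: 0.0002
```

Call:
arm_command:
  increments:
    - [[0,0,-0.002],[0,0,0],0]
    - [[0,0,-0.003],[0,0,0],0]
    - [[0,0,-0.003],[0,0,0],0]

```text
clock: 7.8
tcp_pos: [0.6033, 0.0205, 0.0176]
orientation: [2.167, 2.274, 0.0]
contact_force: [-0.1, 0.1, 2.5]
grip_width: 0.0004
```

Contact has begun, at 2.5 N.

Call:
arm_command:
  increments:
    - [[0,0,-0.002],[0,0,0],0]
    - [[0,0,-0.003],[0,0,0],0]
    - [[0,0,-0.003],[0,0,0],0]

```text
clock: 8.1
tcp_pos: [0.6033, 0.0205, 0.0146]
orientation: [2.167, 2.274, 0.0]
contact_force: [-1.5, -0.7, 4.0]
grip_width: -0.0001
```

Call:
arm_command:
  increments:
    - [[0,0,-0.002],[0,0,0],0]
    - [[0,0,-0.003],[0,0,0],0]
    - [[0,0,-0.003],[0,0,0],0]

```text
clock: 8.4
tcp_pos: [0.6034, 0.0205, 0.0131]
orientation: [-2.167, -2.274, -0.001]
contact_force: [-5.6, 0.3, 17.8]
grip_width: 0.0001
```

At 17.8 N after about 6 mm of travel, the button is bottomed. I'll rise and move clear.

Call:
arm_command:
  increments:
    - [[0,0,0.02],[0,0,0],0]
    - [[0,0,0.06],[0,0,0],0]
    - [[0,0,0.1],[0,0,0],0]
    - [[0,0,0.14],[0,0,0],0]
    - [[0,0,0.16],[0,0,0],0]
    - [[-0.03,0.04,0.16],[0,0,0],0]
    - [[-0.06,0.08,0.16],[0,0,0],0]
    - [[-0.09,0.12,0.16],[0,0,0],0]
    - [[-0.1,0.15,0.16],[0,0,0],0]
    - [[-0.1,0.15,0.16],[0,0,0],0]

```text
clock: 9.4
tcp_pos: [0.5007, 0.1761, 0.1712]
orientation: [-2.156, -2.282, -0.001]
contact_force: [1.1, -0.3, 0.5]
grip_width: 0.0003
```

```bash
python3 - <<'E'
from h import *
np.set_printoptions(precision=4,suppress=True)
im=r.grab_frame("top");a=r.grab_frame("side")
o=r.get_obs();print(o["clock"],o["tcp_pos"],o["contact_force"])
c,b=blob(mask(im,160,179,60),(330,205,400,275));print("plate",ray("top",b[0],.066))
c,b=blob(mask(im,40,85,80),(370,160,420,200));print("btn top",b)
c,b=blob(mask(a,40,85,80),(360,210,410,240));print("btn side",b)
cv2.imwrite("pics/m7.png",cv2.resize(np.hstack([a[100:320,200:460],im[110:330,260:520]]),None,fx=1.5,fy=1.5))
E
```

```text
9.5 [0.5028 0.1709 0.1712] [-0.2083 -1.5852  0.1711]
plate [0.5044 0.0709 0.066 ]
btn top ((393.75006103515625, 178.25001525878906), (15.55634880065918, 16.26345443725586), 45.0)
btn side ((386.0, 224.0), (12.0, 14.0), 90.0)
```

View pics/m7.png

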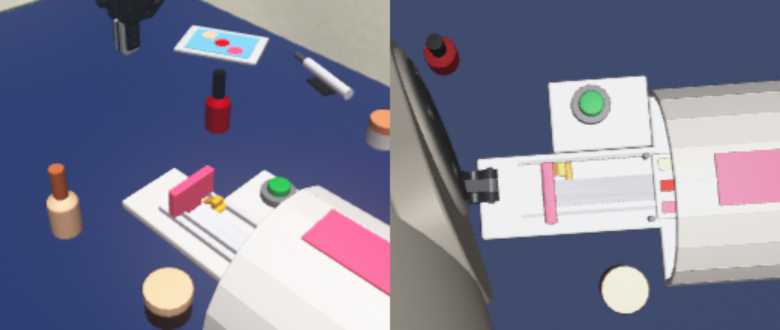

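The carriage is still latched (y 0.0709) and the button is up, at the same side pixel (386,224) as at the start. The bottles and jar are unmoved and the arm is clear, so I'm handing in.

```bash
python3 -c "
from bench import r
print(r.hand_in())"
```

```text
the job is handed in; nothing more can be done
None
```

I pushed the carriage to its stop, let it spring back and latch at the half-way catch, then pressed the green button fully down and released it. The job is handed in at about 9.5 s; the hand-in reports no verdict.

- **Push:** the force rose from about 7 N to 17 N with no further motion, so the plate met its stop.
- **Latch:** after I let go, the plate sat 49 mm in from rest (top view). It was still at the same place after the button press.
- **Button:** it went down about 6 mm to a hard stop at 17.8 N. Afterwards it was back at its starting pixel in the side view, within half a pixel in the top view.
- **Bottles and jar:** they looked upright and unmoved in the last picture; I checked this by eye only and did not measure it.
- **Arm:** it finished clear of everything. The last force reading still showed −1.6 N along y while the arm was settling in free air; I took that as noise.

**One disagreement:** the shut fingertips proved to be some 11–15 mm above the reported TCP, not the stated 17 mm ahead of it. The side camera showed this, and the height at which the fingers met the button agreed. I set the heights from the camera and the felt forces instead.

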